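# Get the edge-wax tin out from behind the dye bottles

## Robot

A 6-joint arm with a two-finger parallel gripper is mounted at the origin on the work surface. World frame = base frame: x ahead of the robot, y to its left, z up, the work surface at z = 0. Lengths are in mm, angles in rad, forces in N, time in s.
With the tool pointing down it reaches from about 350 to 975 mm from the base axis. Payload 7.1 kg.
Tool frame: the origin (TCP) lies midway between the tips of the shut fingers; the grasp point (between the pads) lies 19 mm behind it (ctrl.grasp_offset is the distance from the TCP to the grasp point, in mm); z points along the fingers, y is the line along which they close (so a half turn about z gives the same grasp; the last joint's range is limited). The gripper opens to 88 mm and grips with 3 to 60 N. Pads are 20 mm wide; open, the fingers measure 115 mm over their backs; the gripper's body (75 mm by 178 mm) begins 61 mm behind the grasp point.
Start: joints at [1.194, 0.423, 1.63, -0, 1.089, -0.019], TCP at [218.852, 585.413, 222.675] pointing down, gripper open.
Joint ranges: [-3, 3], [-0.9, 2.11], [0.09, 2.58], [-1.31, 4.45], [0.11, 2.69], [-2.54, 2.54]. Speed limits (rad/s): [2.39, 2.39, 3.01, 3.14, 3.14, 3.14].

## Interface

Orientations are given as a rotation vector (axis times angle).
In Python, from workcell import sensors, viewer, ctrl gives the robot as it stands. The module is installed in compiled form; this text tells all that it offers.
- The arm moves only by the shell command python3 -m handwheel 'ROWS'. ROWS is JSON, a list of rows, each a list of 7 numbers: the shift along the tool's x, y, z in mm, then the turn, a rotation vector about the tool's x, y, z in rad, then the closure, from 0 (fully open) to 1 (shut). In form: [[x, y, z, rx, ry, rz, jaw], ...]. A call has 1 to 10 rows; each row shifts and turns the commanded pose from where the row before left it, along the tool's axes as they then stand; what a row does not reach is not made up. A row lasts 1/8 s, in which the tool goes at most 62.5 mm and 10.7 degrees, less where a joint would pass 70% of its speed; a pose out of reach is approached as far as the arm can. A call is refused whole if a number of a shift passes 62.5 or a number of a turn 0.188, either way. A call with a gripper value outside its range is refused whole. The fingers move at their own pace and stop on an object; the grip force is fixed at half the most. Time passes only in rows, so rows that do not move let the fingers close. It gives the time, the measured TCP pose, the force, the opening and the grip force at its end, in the units of the state.
- sensors.get_obs(): the state, without advancing time (a new reading comes with each control period).
- viewer.get_image(name): name is "side" or "top" or "wrist"; returns a dict with "frame" (480x640x3 uint8, blue, green, red), "fov_y" (degrees; the focal length in pixels is half the picture's height over the tangent of half this angle, whatever the lens; pixels are square), "cx", "cy" (the principal point, pixels), "R" (3x3) and "t" (3): a world point X has camera coordinates R X + t. Camera axes: x right, y down, z forward; pixel columns grow to the right and rows downward; lengths in mm; the calibration is good to about 2 mm. A picture is of the moment at which its call begins. There is no depth.
- ctrl.close_job(): hands the job in; it is judged then, once.
The state is a dict: "t": time; "qpos": joint angles; "qvel": joint speeds; "joint_torque": joint torques, N m; "ee_pos": TCP position; "orientation": TCP orientation; "ft_force": force on the tool from outside, world axes, zero at the start; "moment": the same for the moment, N m; "width": finger opening in mm; "grasp_force": force on a finger pad.
Only numpy, scipy, OpenCV 4.12 (cv2) and the standard library are available. Lean on these libraries where they do the work, as an engineer would, in place of code of your own. Each camera call takes 0.05 s, during which the arm holds its last target. There are 200 camera calls.

## Task

In the plywood caddy the low tin of edge wax is hemmed in by three dye bottles. Stand all three bottles upright in the shallow steel drip tray to get at it, then set the tin in the middle of the cork coaster, and after that put every bottle back upright in the caddy where that same colour stood before. Leave the two small jars and the hammer where they are.

Things in the scene. Friction and masses are not known exactly. Their poses are not given: they have to be found in the camera images.
- red_dye_mid (a point): middle (on the axis, half-way up) of the red dye bottle: round, upright, red all over, white paper band, 135 mm tall; body 44 mm across up to 102 mm, then a shoulder, and a ribbed cap 30 mm across, 24 mm high at the very top (cap centre 55 mm above this point, underside 67.5 mm below it). Take it from above by the cap: lower down there is no room. z up; 0.1 to 0.2 kg
- blue_dye_mid (a point): middle (on the axis, half-way up) of the blue dye bottle: round, upright, blue all over, white paper band, 135 mm tall; body 44 mm across up to 102 mm, then a shoulder, and a ribbed cap 30 mm across, 24 mm high at the very top (cap centre 55 mm above this point, underside 67.5 mm below it). Take it from above by the cap: lower down there is no room. z up; 0.1 to 0.2 kg
- yellow_dye_mid (a point): middle (on the axis, half-way up) of the yellow dye bottle: round, upright, yellow all over, white paper band, 135 mm tall; body 44 mm across up to 102 mm, then a shoulder, and a ribbed cap 30 mm across, 24 mm high at the very top (cap centre 55 mm above this point, underside 67.5 mm below it). Take it from above by the cap: lower down there is no room. z up; 0.1 to 0.2 kg
- wax_tin_mid (a point): middle of the tin of edge wax (23 mm above its underside): low round closed tin, 54 mm across, 46 mm tall, steel, lid brass with a copper-coloured top, 0.13 kg; z up. Bottles stand about 6 mm clear of it on its +y, -y and -x sides (caddy axes), the caddy's rim is 13 mm away on +x. With the bottles out, take it from above, fingers on its +y and -y sides (caddy axes)
- caddy: fixed open plywood caddy, 150 mm (its x) by 202 mm (its y), rim 34 mm high, 9 mm thick, floor 9 mm thick; origin under its centre on the bench. At the start the tin stands at about (26, 0) mm in it, the bottles, in any order of colour, at about (26, 58), (26, -58) and (-32, 0), the small jars in the corners at about (-38, 64) and (-38, -64)
- tray: side area: fixed shallow stainless drip tray, 230 mm (its x) by 115 mm (its y) outside, lip 14 mm high and 3 mm thick, floor 3 mm thick; origin under its centre on the bench. Room for the three bottles in a row along x, 65 mm apart
- coaster: fixed round cork coaster, 90 mm across, 5 mm thick, where the tin is to go; origin under its centre on the bench
- white_jar_mid (a point): middle of a small closed white jar with a black lid, 38 mm across, 42 mm tall, loose in a corner of the caddy; to be left alone
- amber_jar_mid (a point): middle of a small closed amber jar with a green lid, 38 mm across, 42 mm tall, loose in a corner of the caddy; to be left alone
- hammer_grip (a point): grip of a hammer lying on the far side of the bench, under 40 mm high; to be left alone
Things that resemble listed ones, but are neither listed nor needed, are in the scene too. Of the things that look like the part that bears wax_tin_mid, the largest one is meant.

How it is judged:
By the outcome, as a careful person would: the job done as asked, in the order asked, and still so for the second after the job is handed in, with the robot touching nothing.
It also fails if it takes over 136 s, if anything falls off the work surface, if the arm or the gripper's body presses on something with over 40 N, if the wrist force passes 120 N, or if a joint passes its speed limit or range.

## Working session

There is one attempt and no reset: what is moved stays moved. The work goes in short steps, Python scripts to look and compute and a shell command to move; the robot and the scene stay as the last step left them, time stands still between calls to the robot, and variables do not carry over. Pictures are saved under pics/ and viewed, at most 14 in all, crops included, and the job is handed in when it is done.

```bash
mkdir -p pics; cat > h.py <<'E'
import numpy as np, cv2
from workcell import sensors, viewer, ctrl
from scipy.spatial.transform import Rotation as Ro
def img(n,f=None):
    d=viewer.get_image(n)
    if f: cv2.imwrite(f'pics/{f}.png',d['frame'])
    return d
def ray(d,u,v):
    f=240/np.tan(np.radians(d['fov_y'])/2)
    R=np.array(d['R']);t=np.array(d['t'])
    return -R.T@t, R.T@np.array([(u-d['cx'])/f,(v-d['cy'])/f,1])
def onz(d,u,v,z):
    o,r=ray(d,u,v); return o+r*(z-o[2])/r[2]
def proj(d,X):
    f=240/np.tan(np.radians(d['fov_y'])/2)
    c=np.array(d['R'])@np.array(X,float)+np.array(d['t']); return c[0]/c[2]*f+d['cx'],c[1]/c[2]*f+d['cy']
E
python3 - <<'E'
from h import *
import pickle
D={n:img(n,n+'0') for n in('top','side','wrist')}
pickle.dump(D,open('d0.pkl','wb'))
for n,d in D.items(): print(n,d['fov_y'],d['cx'],d['cy'],ray(d,d['cx'],d['cy']))
o=sensors.get_obs();print(o['t'],o['ee_pos'],o['orientation'],o['width']); print(Ro.from_rotvec(o['orientation']).as_matrix().round(3),ctrl.grasp_offset)
E
```

```text
top 43.351529499817765 310.2870406255504 235.34769073809764 (array([ 376.67534623,  -19.28912203, 1306.09378193]), array([ 0.17924626,  0.02385211, -0.98351505]))
side 51.79996563128587 320.43455964078436 227.75809346476453 (array([  39.75845588, -776.50325399,  868.58834953]), array([ 0.44328421,  0.63357677, -0.63409746]))
wrist 66.53896948340677 321.9013109640981 235.7321226207112 (array([148.58212705, 612.67699849, 384.63971868]), array([ 0.25999526, -0.09742468, -0.96068252]))
0.15 [218.71087793 585.02823501 222.10072799] [-5.59025036e-01 -3.09124442e+00  1.77108906e-03] 88.02159585671833
[[-0.937  0.35  -0.   ]
 [ 0.35   0.937 -0.001]
 [ 0.    -0.001 -1.   ]] 18.700000000000003
```

View pics/top0.png

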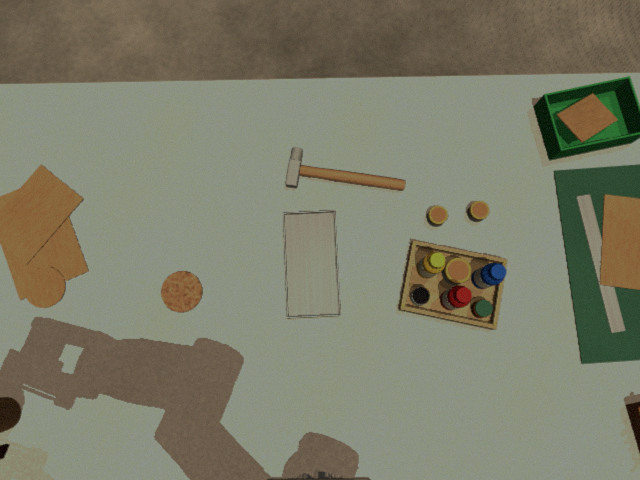

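View pics/side0.png

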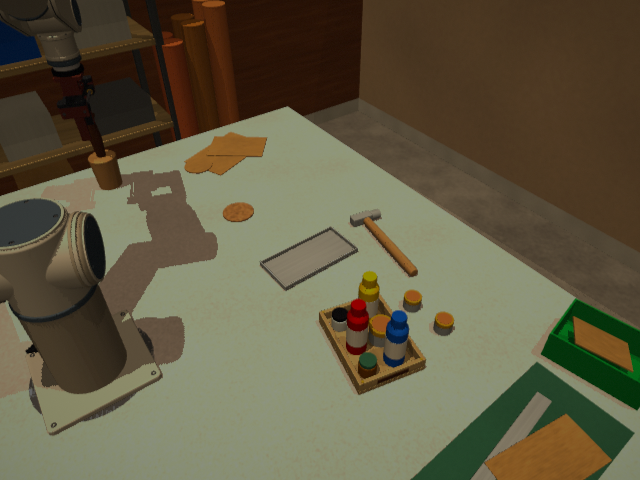

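The top view shows the caddy at about (455,285) with yellow (437,262), blue (493,274), red (459,297) and the tin (458,271). The tray is at (312,264), the coaster at (182,291) and the hammer at (345,177). The side view confirms the bottle layout, with two decoy tins outside the caddy.

```bash
python3 - <<'E'
from h import *
import pickle
D=pickle.load(open('d0.pkl','rb'));d=D['top'];s=D['side'];F=d['frame']
cv2.imwrite('pics/c.png',cv2.resize(F[190:340,270:520],None,fx=3.2,fy=3.2,interpolation=cv2.INTER_CUBIC)[:, :800])
cv2.imwrite('pics/s.png',cv2.resize(s['frame'][220:400,250:490],None,fx=3.2,fy=3.2,interpolation=cv2.INTER_CUBIC))
hsv=cv2.cvtColor(F,cv2.COLOR_BGR2HSV)
def comps(m,n,off=(0,0),amin=40):
    k,_,st,c=cv2.connectedComponentsWithStats(m.astype('uint8'))
    for i in range(1,k):
        if st[i,4]>amin: print(n,st[i],c[i].round(1))
H,S,V=cv2.split(hsv)
box=np.zeros(H.shape,bool);box[235:335,395:512]=1
comps(box&(S>180)&((H<6)|(H>174)),'red');comps(box&(S>150)&(H>105)&(H<128),'blue');comps(box&(S>150)&(H>22)&(H<34)&(V>120),'yel')
cb=np.zeros(H.shape,bool);cb[265:318,150:215]=1
m=(cb&(S>70)).astype('uint8');c=max(cv2.findContours(m,0,1)[0],key=cv2.contourArea);e=cv2.fitEllipse(c);print('coaster',e,onz(d,*e[0],5))
m=(box&(S>60)).astype('uint8');m=cv2.morphologyEx(m,cv2.MORPH_CLOSE,np.ones((7,7)))
c=max(cv2.findContours(m,0,1)[0],key=cv2.contourArea);print('caddy',cv2.minAreaRect(c),cv2.boxPoints(cv2.minAreaRect(c)))
for p in cv2.boxPoints(cv2.minAreaRect(c)): print(onz(d,*p,34))
E
```

```text
red [448 286  23  21 389] [459.1 295.9]
blue [481 263  25  22 383] [492.8 273.4]
yel [429 252  16  20 197] [437.5 260.8]
coaster ((181.11376953125, 291.2522888183594), (39.49254608154297, 41.25290298461914), 37.35895538330078) [493.75003916 292.93570665   5.        ]
caddy ((452.65911865234375, 284.22857666015625), (102.00765991210938, 73.79042053222656), 11.15466022491455) [[395.48117 310.5597 ]
 [409.7565  238.16327]
 [509.83707 257.89746]
 [495.56174 330.29388]]
[ 447.03264827 -165.29673616   34.        ]
[ 600.11182617 -200.44040917   34.        ]
[ 555.58525052 -409.23468311   34.        ]
[ 404.92768702 -370.16431969   34.        ]
```

View pics/c.png

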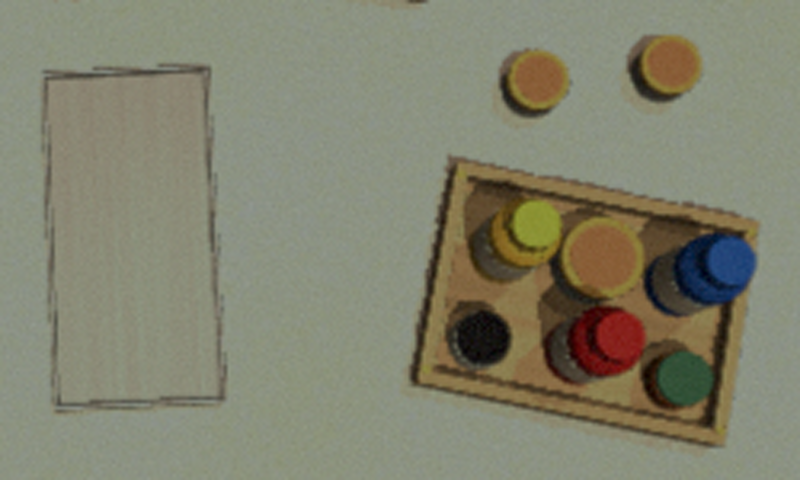

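View pics/s.png

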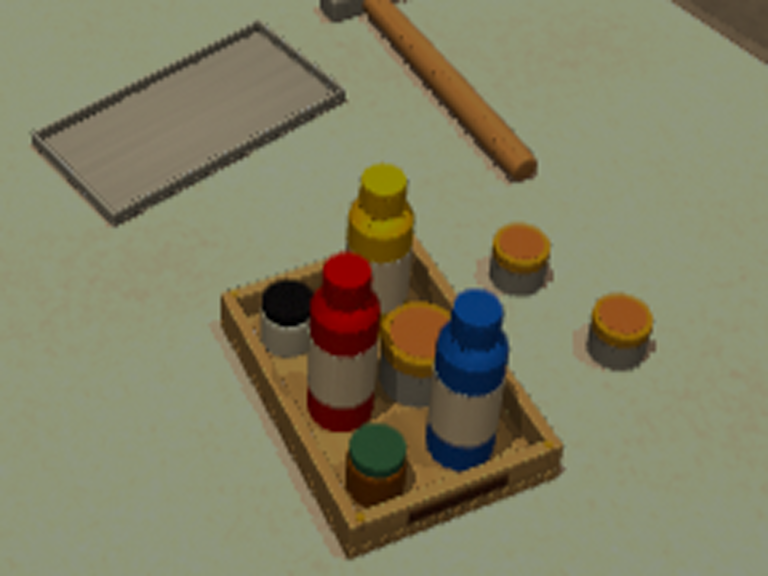

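The crops give these positions. Top crop cap tops: yellow (538,224), red (615,334), blue (731,262), and the tin lid (601,258). Side crop cap tops: yellow (384,182), red (347,270), blue (479,307), tin (421,333). I also read off the caddy and tray corners and will cast rays for all of them.

```bash
python3 - <<'E'
from h import *
import pickle
D=pickle.load(open('d0.pkl','rb'));d=D['top'];s=D['side']
T=lambda p:(270+(p[0]+.5)/3.2-.5,190+(p[1]+.5)/3.2-.5)
Sd=lambda p:(250+(p[0]+.5)/3.2-.5,220+(p[1]+.5)/3.2-.5)
def tri(a,b):
    o1,r1=ray(d,*T(a));o2,r2=ray(s,*Sd(b));A=np.c_[r1,-r2];k=np.linalg.lstsq(A,o2-o1,rcond=None)[0]
    return (o1+k[0]*r1).round(1),(o2+k[1]*r2).round(1)
for n,a,b,z in(('y',(538,224),(384,182),144),('r',(615,334),(347,270),144),('b',(731,262),(479,307),144),('tin',(601,258),(421,333),55)):
    print(n,onz(d,*T(a),z).round(1),onz(s,*Sd(b),z).round(1),*tri(a,b))
C=np.array([onz(d,*T(p),34)[:2] for p in((452,157),(760,220),(724,445),(412,384))])
c=C.mean(0);yy=(C[0]+C[3]-C[1]-C[2])/2;xx=(C[0]+C[1]-C[2]-C[3])/2
print('caddy',c,np.linalg.norm(yy),np.linalg.norm(xx),np.arctan2(-yy[0],yy[1]),np.arctan2(xx[1],xx[0]))
a=np.arctan2(-yy[0]+0,yy[1]);R=np.array([[np.cos(a),-np.sin(a)],[np.sin(a),np.cos(a)]])
for q in((26,58),(26,-58),(-32,0),(26,0)):print(q,c+R@q)
t=np.array([onz(d,*T(p),14)[:2] for p in((44,72),(209,67),(224,400),(56,408))])
xx=(t[0]+t[1]-t[2]-t[3])/2;yy=(t[0]+t[3]-t[1]-t[2])/2
print('tray',t.mean(0),np.linalg.norm(xx),np.linalg.norm(yy),np.arctan2(xx[1],xx[0]),np.arctan2(-yy[0],yy[1]))
q=sum((np.array(Sd(p)) for p in((33,138),(260,25),(344,96),(117,222))),0)/4
print('tray side',onz(s,*q,14))
E
```

```text
y [ 538.1 -237.2  144. ] [ 536.6 -241.4  144. ] [ 538.6 -238.   139.8] [ 539.4 -238.4  140. ]
r [ 471.4 -280.   144. ] [ 470.2 -286.2  144. ] [ 471.8 -281.4  138. ] [ 473.5 -282.4  138.3]
b [ 513.9 -351.4  144. ] [ 515.3 -354.7  144. ] [ 514.2 -352.2  141.5] [ 516.5 -353.6  142.2]
tin [ 527.8 -293.5   55. ] [ 528.  -297.1   55. ] [ 528.2 -294.3   51.5] [ 529.9 -295.2   51.9]
caddy [ 502.61028627 -287.22525064] 204.6382086509573 151.6240075915968 -0.20932289965375642 -0.21225596839367905
(26, 58) [ 540.09501645 -235.89402229]
(26, -58) [ 515.99049171 -349.36195559]
(-32, 0) [ 471.30878743 -280.57572658]
(26, 0) [ 528.04275408 -292.62798894]
tray [551.88701337  10.35999377] 227.5273784502975 112.35734094283178 0.03352078647103748 0.029358579348503496
tray side [544.3219832  -1.2539999  14.       ]
```

```bash
cat >> h.py <<'E'
def go(*targets,yaw=-0.21):
    o=sensors.get_obs();p=np.array(o['ee_pos']);M=Ro.from_rotvec(o['orientation']).as_matrix()
    a=np.arctan2(-M[0,1],M[1,1]);print('t',round(o['t'],2),'at',p.round(1),'yaw',round(a,4),'rz',round(-(yaw-a),4),'tilt',M[:2,2].round(4),'w',round(o['width'],1),'gf',round(o['grasp_force'],1))
    for T in targets:
        T=np.array(T,float);print(T,'tool',(M.T@(T-p)).round(1));p=T
E
python3 -m handwheel '[[-36.5,-44,-1.75,0,0,0,0],[-36.5,-44,-1.75,0,0,0,0],[-36.5,-44,-1.75,0,0,0,0],[-36.5,-44,-1.75,0,0,0,0],[-36.5,-44,-1.75,0,0,0,0],[-36.5,-44,-1.75,0,0,0,0],[-36.5,-44,-1.75,0,0,0,0],[-36.5,-44,-1.75,0,0,0,0]]'
python3 -m handwheel '[[-36.5,-44,-1.75,0,0,0,0],[-36.5,-44,-1.75,0,0,0,0],[-36.5,-44,-1.75,0,0,0,0],[-36.5,-44,-1.75,0,0,0,0],[-36.5,-44,-1.75,0,0,0,0],[-36.5,-44,-1.75,0,0,0,0],[-36.5,-44,-1.75,0,0,0,0],[-36.5,-44,-1.75,0,0,0,0],[0,0,0,0,0,-0.147,0],[0,0,0,0,0,0,0]]'
python3 - <<'E'
from h import *
import pickle
go((538.5,-238,275));d=img('wrist','w1');pickle.dump(d,open('w1.pkl','wb'))
E
```

```text
t: 1.15
ee_pos: [369.4, 151.7, 236.9]
orientation: [0.558, 3.091, 0.0]
ft_force: [0.5, 0.4, 0.3]
width: 87.9
grasp_force: 0.0
t: 2.4
ee_pos: [519.0, -278.9, 250.1]
orientation: [-0.334, -3.123, -0.001]
ft_force: [-0.3, 0.6, 0.4]
width: 87.8
grasp_force: 0.0
t 2.4 at [ 519.  -278.9  250.1] yaw -0.213 rz -0.003 tilt [-0.001   0.0006] w 87.8 gf 0.0
[ 538.5 -238.   275. ] tool [-10.4  44.1 -24.9]
```

View pics/w1.png

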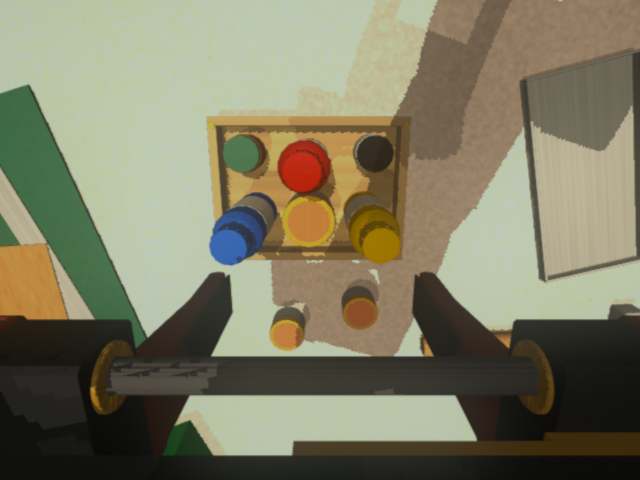

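The wrist view shows the caddy square in the picture. Cap tops: yellow (381,242), blue (230,244), red (304,166). The tin lid is at (309,221), the tray is on the right, and both jars are in their corners.

```bash
python3 - <<'E'
from h import *
import pickle
d=pickle.load(open('w1.pkl','rb'));F=d['frame']
H,S,V=cv2.split(cv2.cvtColor(F,cv2.COLOR_BGR2HSV))
for n,p,z in(('y',(381,242),144),('b',(230,244),144),('r',(304,166),144),('tin',(309,221),55)):
    print(n,onz(d,*p,z).round(1))
C=np.array([onz(d,*p,34)[:2] for p in((207,117),(410,117),(404,260),(216,263))])
c=C.mean(0);print('caddy',c,[np.linalg.norm(C[i]-C[i-1]).round(1) for i in range(4)],np.arctan2(-(C[1]-C[0])[0],(C[1]-C[0])[1]))
print('tray corners',onz(d,523,79,14),onz(d,542,280,14))
E
```

```text
y [ 536.1 -234.7  144. ]
b [ 513.1 -348.5  144. ]
r [ 467.4 -279.6  144. ]
tin [ 528.8 -292.8   55. ]
caddy [ 504.68105509 -287.74424507] [np.float64(153.0), np.float64(200.0), np.float64(149.6), np.float64(206.8)] -0.21232637241112792
tray corners [439.9793798  -52.41420258  14.        ] [665.81287353 -44.12712492  14.        ]
```

```bash
python3 -m handwheel '[[-4.5,22.8,0,0,0,0,0],[-4.5,22.8,0,0,0,0,0],[0,0,40,0,0,0,0],[0,0,40,0,0,0,0],[0,0,32,0,0,0,0],[0,0,20,0,0,0,0],[0,0,0,0,0,0,0]]'
python3 - <<'E'
from h import *
go((537.5,-236.2,118));img('wrist','w2')
E
```

```text
t: 3.32
ee_pos: [536.5, -234.5, 117.4]
orientation: [-0.332, -3.121, -0.002]
ft_force: [-0.2, -0.2, 0.8]
width: 87.7
grasp_force: 0.0
t 3.33 at [ 536.5 -234.5  117.4] yaw -0.2119 rz -0.0019 tilt [-0.0031  0.0015] w 87.7 gf 0.0
[ 537.5 -236.2  118. ] tool [-1.4 -1.5 -0.6]
```

View pics/w2.png

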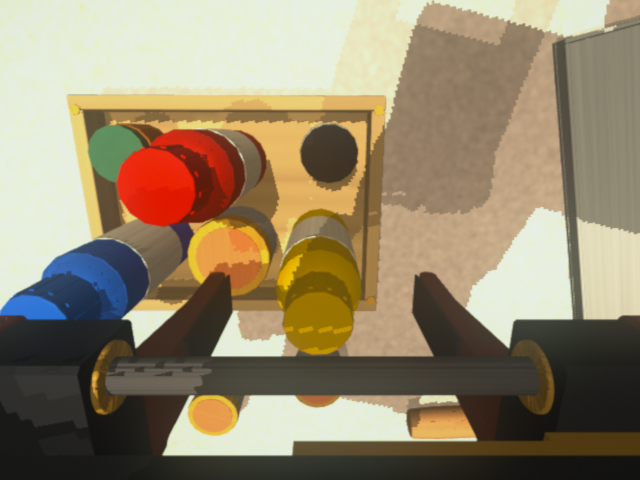

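The cap sits at (319,322), between fingers centred on about column 323, so it is centred. Closing.

```bash
python3 -c "
from h import *
d=img('wrist');print(onz(d,319,322,144))"
python3 -m handwheel '[[0,-1,0,0,0,0,1],[0,0,0,0,0,0,1],[0,0,0,0,0,0,1],[0,0,0,0,0,0,1],[0,0,0,0,0,0,1],[0,0,0,0,0,0,1]]'
python3 -c "
from h import *
go((536.5,-235,275),(617,12,275),(617,12,112))"
```

```text
[ 539.48149865 -235.41543883  144.        ]
t: 4.18
ee_pos: [537.4, -236.8, 118.7]
orientation: [-0.331, -3.124, -0.0]
ft_force: [-0.3, 0.1, -1.1]
width: 31.5
grasp_force: 0.1
t 4.17 at [ 537.4 -236.8  118.7] yaw -0.2109 rz -0.0009 tilt [-0.0001  0.    ] w 31.5 gf 0.1
[ 536.5 -235.   275. ] tool [   1.3    1.6 -156.3]
[617.  12. 275.] tool [-27.  258.4   0. ]
[617.  12. 112.] tool [ -0.  -0. 163.]
```

```bash
python3 -m handwheel '[[0,0,0,0,0,0,1],[0,0,0,0,0,0,1],[0,0,0,0,0,0,1],[0,0,-5,0,0,0,1],[0,0,-15,0,0,0,1],[0,0,-35,0,0,0,1],[0,0,-35,0,0,0,1],[0,0,-35,0,0,0,1],[0,0,-30,0,0,0,1],[0,0,0,0,0,0,1]]'
python3 -c "
from h import *
go((617,12,275),(617,12,112));img('side','s2')"
```

```text
t: 5.42
ee_pos: [538.8, -237.5, 277.0]
orientation: [0.33, 3.118, -0.003]
ft_force: [0.3, 0.5, -1.7]
width: 29.5
grasp_force: 30.4
t 5.42 at [ 538.8 -237.5  277. ] yaw -0.2108 rz -0.0008 tilt [ 0.0055 -0.0026] w 29.5 gf 30.4
[617.  12. 275.] tool [-24.2 260.3   1.8]
[617.  12. 112.] tool [  1.    0.2 163. ]
```

View pics/s2.png

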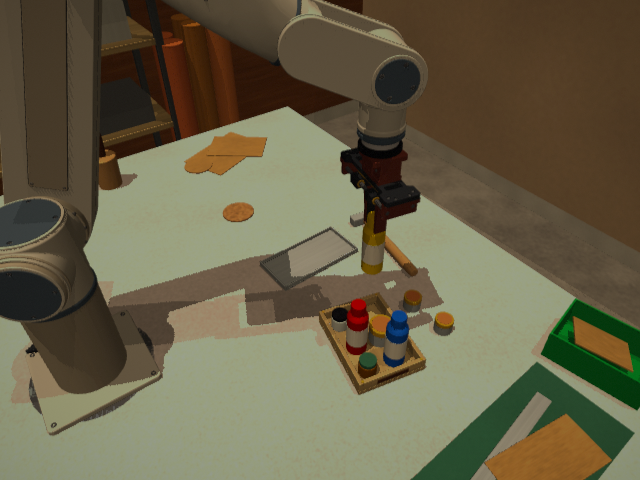

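The side view shows the yellow bottle hanging upright at about (373,250), with the rest undisturbed.

```bash
python3 -m handwheel '[[-2,21,0,0,0,0,1],[-4.4,43.4,0,0,0,0,1],[-4.4,43.4,0,0,0,0,1],[-4.4,43.4,0,0,0,0,1],[-4.4,43.4,0,0,0,0,1],[-4.4,43.4,0,0,0,0,1],[-2,21,0,0,0,0,1],[0,0,40,0,0,0,1],[0,0,50,0,0,0,1],[0,0,40,0,0,0,1]]'
python3 -m handwheel '[[0,0,0,0,0,0,1]]'
python3 -c "
from h import *
go((617,12,112.5))"
```

```text
t: 6.72
ee_pos: [615.6, 11.3, 140.9]
orientation: [-0.33, -3.121, 0.001]
ft_force: [-0.2, 0.3, -1.3]
width: 29.5
grasp_force: 30.4
t: 6.85
ee_pos: [613.9, 11.1, 139.8]
orientation: [-0.33, -3.116, 0.002]
ft_force: [0.3, -0.2, -0.4]
width: 29.1
grasp_force: 30.5
t 6.85 at [613.9  11.1 139.8] yaw -0.2109 rz -0.0009 tilt [-0.0084 -0.0001] w 29.1 gf 30.5
[617.   12.  112.5] tool [-3.1  1.6 27.3]
```

```bash
python3 -m handwheel '[[-1,1,14,0,0,0,1],[-1,0,9,0,0,0,1],[0,0,2,0,0,0,1],[0,0,0,0,0,0,1]]'
python3 -m handwheel '[[0,0,1,0,0,0,1],[0,0,0,0,0,0,1]]'
```

```text
t: 7.35
ee_pos: [619.5, 11.6, 119.1]
orientation: [0.331, 3.123, 0.0]
ft_force: [0.1, -0.3, -0.5]
width: 29.6
grasp_force: 30.5
t: 7.6
ee_pos: [619.4, 11.6, 118.0]
orientation: [0.33, 3.124, 0.0]
ft_force: [0.7, -0.1, -1.3]
width: 29.5
grasp_force: 30.5
```

```bash
python3 -m handwheel '[[0,0,2.5,0,0,0,1],[0,0,1.5,0,0,0,1],[0,0,1,0,0,0,1],[0,0,0,0,0,0,1]]'
```

```text
t: 8.1
ee_pos: [619.3, 11.6, 112.6]
orientation: [-0.33, -3.124, -0.0]
ft_force: [-0.0, -0.3, -0.8]
width: 29.6
grasp_force: 30.5
```

```bash
python3 -m handwheel '[[0,0,0.7,0,0,0,1],[0,0,0,0,0,0,1],[0,0,0,0,0,0,0.4],[0,0,0,0,0,0,0.4],[0,0,0,0,0,0,0],[0,0,0,0,0,0,0],[0,0,-10,0,0,0,0],[0,0,-35,0,0,0,0],[0,0,-45,0,0,0,0],[0,0,-45,0,0,0,0]]'
python3 -m handwheel '[[0,0,0,0,0,0,0]]'
python3 -c "
from h import *
go((514,-350.5,250),(514,-350.5,118))"
```

```text
t: 9.35
ee_pos: [619.1, 11.6, 249.0]
orientation: [0.33, 3.124, 0.0]
ft_force: [1.0, 0.1, -0.6]
width: 87.8
grasp_force: 0.0
t: 9.48
ee_pos: [621.7, 11.6, 251.9]
orientation: [0.33, 3.116, 0.001]
ft_force: [0.0, 0.1, -0.4]
width: 87.6
grasp_force: 0.0
t 9.47 at [621.7  11.6 251.9] yaw -0.2108 rz -0.0008 tilt [ 0.0084 -0.    ] w 87.6 gf 0.0
[ 514.  -350.5  250. ] tool [  29.6 -376.6    1. ]
[ 514.  -350.5  118. ] tool [  1.1  -0.2 132. ]
```

```bash
python3 -m handwheel '[[1.7,-24,0,0,0,0,0],[3.4,-47,0,0,0,0,0],[3.4,-47,0,0,0,0,0],[3.4,-47,0,0,0,0,0],[3.4,-47,0,0,0,0,0],[3.4,-47,0,0,0,0,0],[3.4,-47,0,0,0,0,0],[3.4,-47,0,0,0,0,0],[1.8,-23,0,0,0,0,0],[0,0,40,0,0,0,0]]'
python3 -m handwheel '[[0,0,40,0,0,0,0],[0,0,10,0,0,0,0],[0,0,0,0,0,0,0],[0,0,0,0,0,0,0]]'
python3 -c "
from h import *
go((514,-350.5,118))
d=img('wrist');F=d['frame'];H,S,V=cv2.split(cv2.cvtColor(F,cv2.COLOR_BGR2HSV))
m=((S>150)&(H>105)&(H<128)&(V>60)).astype('uint8');
for c in cv2.findContours(m,0,1)[0]:
  if cv2.contourArea(c)>200:print(cv2.boundingRect(c))
cv2.imwrite('pics/w3.png',F[200:360,200:450])"
```

```text
t: 10.72
ee_pos: [515.0, -353.0, 208.9]
orientation: [0.333, 3.119, -0.005]
ft_force: [0.4, -0.1, -0.3]
width: 88.0
grasp_force: 0.0
t: 11.22
ee_pos: [514.9, -350.7, 158.6]
orientation: [0.33, 3.122, -0.002]
ft_force: [0.3, 0.9, 0.4]
width: 87.9
grasp_force: 0.0
t 11.22 at [ 514.9 -350.7  158.6] yaw -0.2104 rz -0.0004 tilt [ 0.002  -0.0014] w 87.9 gf 0.0
[ 514.  -350.5  118. ] tool [ 1.   0.1 40.6]
(314, 286, 30, 18)
(287, 225, 58, 60)
```

View pics/w3.png

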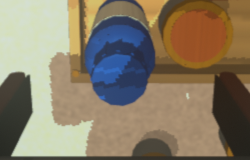

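The blue cap is at about (321,276) in the full frame, centred between the fingers. Descending and gripping.

```bash
python3 -m handwheel '[[0.5,0,20,0,0,0,0],[0,0,16,0,0,0,0],[0,0,4.5,0,0,0,0],[0,0,0,0,0,0,1],[0,0,0,0,0,0,1],[0,0,0,0,0,0,1],[0,0,0,0,0,0,1],[0,0,0,0,0,0,1],[0,0,0,0,0,0,1],[0,0,0,0,0,0,1]]'
python3 -m handwheel '[[0,0,0,0,0,0,1],[0,0,0,0,0,0,1]]'
python3 -c "
from h import *
go((514,-350.5,275),(552,9.5,275))"
```

```text
t: 12.52
ee_pos: [514.4, -351.4, 118.1]
orientation: [0.33, 3.122, -0.003]
ft_force: [-1.8, -1.2, 8.5]
width: 29.5
grasp_force: 45.3
t: 12.78
ee_pos: [514.3, -351.3, 118.0]
orientation: [0.33, 3.122, -0.003]
ft_force: [0.0, -1.2, 7.9]
width: 29.3
grasp_force: 45.3
t 12.78 at [ 514.3 -351.3  118. ] yaw -0.2108 rz -0.0008 tilt [ 0.0024 -0.0022] w 29.3 gf 45.3
[ 514.  -350.5  275. ] tool [ 1.00e-01  5.00e-01 -1.57e+02]
[552.    9.5 275. ] tool [ 38.2 360.   -0.7]
```

```bash
python3 -m handwheel '[[0,0,-5,0,0,0,1],[0,0,-15,0,0,0,1],[0,0,-35,0,0,0,1],[0,0,-40,0,0,0,1],[0,0,-40,0,0,0,1],[0,0,-20,0,0,0,1],[0,0,0,0,0,0,1],[0,0,0,0,0,0,1]]'
python3 -c "
from h import *
go((552,9.5,275));img('side','s3')"
```

```text
t: 13.78
ee_pos: [512.8, -349.8, 270.6]
orientation: [-0.33, -3.123, -0.001]
ft_force: [-0.2, 0.3, -2.0]
width: 29.4
grasp_force: 44.5
t 13.78 at [ 512.8 -349.8  270.6] yaw -0.2108 rz -0.0008 tilt [-0.0012  0.0009] w 29.4 gf 44.5
[552.    9.5 275. ] tool [ 36.9 359.6  -4.1]
```

View pics/s3.png

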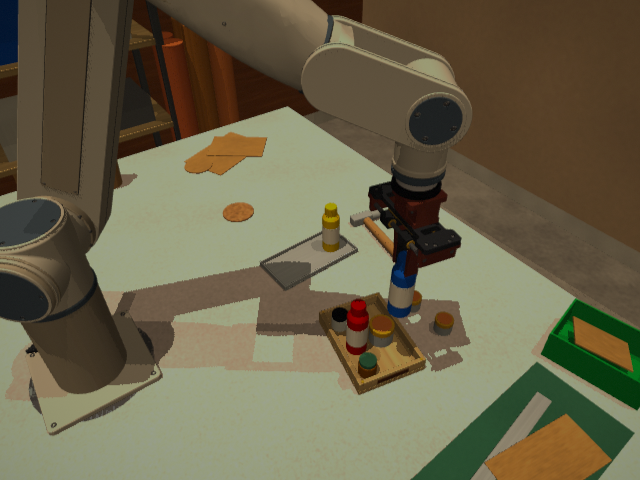

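The yellow bottle stands in the tray at (331,230). The blue bottle is held upright at (401,285).

```bash
python3 -m handwheel '[[2.4,22,0,0,0,0,1],[4.75,45,0,0,0,0,1],[4.75,45,0,0,0,0,1],[4.75,45,0,0,0,0,1],[4.75,45,0,0,0,0,1],[4.75,45,0,0,0,0,1],[4.75,45,0,0,0,0,1],[4.75,45,0,0,0,0,1],[2.4,23,0,0,0,0,1],[0,0,30,0,0,0,1]]'
python3 -m handwheel '[[0,0,50,0,0,0,1],[0,0,40,0,0,0,1],[0,0,25,0,0,0,1],[0,0,6,0,0,0,1],[0,0,0,0,0,0,1],[0,0,0,0,0,0,1]]'
python3 -c "
from h import *
go((552,9.5,112))"
```

```text
t: 15.08
ee_pos: [552.3, 12.6, 242.4]
orientation: [0.325, 3.121, 0.001]
ft_force: [1.0, 0.0, -1.1]
width: 29.6
grasp_force: 43.5
t: 15.82
ee_pos: [552.2, 9.9, 121.6]
orientation: [0.33, 3.122, 0.0]
ft_force: [-0.3, -0.3, -0.8]
width: 29.8
grasp_force: 43.5
t 15.82 at [552.2   9.9 121.6] yaw -0.2107 rz -0.0007 tilt [0.0019 0.    ] w 29.8 gf 43.5
[552.    9.5 112. ] tool [ 0.2 -0.5  9.6]
```

```bash
python3 -m handwheel '[[0,0,5,0,0,0,1],[0,0,3,0,0,0,1],[0,0,1,0,0,0,1],[0,0,0,0,0,0,1]]'
python3 -m handwheel '[[0,0,0.6,0,0,0,1],[0,0,0,0,0,0,1],[0,0,0,0,0,0,0.4],[0,0,0,0,0,0,0.4],[0,0,0,0,0,0,0],[0,0,0,0,0,0,0],[0,0,-10,0,0,0,0],[0,0,-35,0,0,0,0],[0,0,-45,0,0,0,0],[0,0,-45,0,0,0,0]]'
python3 -m handwheel '[[0,0,0,0,0,0,0],[0,0,0,0,0,0,0]]'
python3 -c "
from h import *
go((470,-280.5,250),(470,-280.5,118))"
```

```text
t: 16.32
ee_pos: [551.8, 9.7, 112.2]
orientation: [0.331, 3.123, 0.0]
ft_force: [-2.0, -0.3, 4.5]
width: 29.6
grasp_force: 44.1
t: 17.58
ee_pos: [551.3, 9.7, 247.6]
orientation: [-0.33, -3.124, 0.0]
ft_force: [0.7, -0.5, -0.9]
width: 88.0
grasp_force: 0.0
t: 17.82
ee_pos: [551.0, 9.7, 245.7]
orientation: [-0.33, -3.124, 0.0]
ft_force: [0.2, -0.7, -0.2]
width: 87.9
grasp_force: 0.0
t 17.82 at [551.    9.7 245.7] yaw -0.2108 rz -0.0008 tilt [-0.0003 -0.    ] w 87.9 gf 0.0
[ 470.  -280.5  250. ] tool [  18.5 -300.7   -4.3]
[ 470.  -280.5  118. ] tool [ -0.   0. 132.]
```

```bash
python3 -m handwheel '[[1.3,-21,0,0,0,0,0],[2.7,-43,0,0,0,0,0],[2.7,-43,0,0,0,0,0],[2.7,-43,0,0,0,0,0],[2.7,-43,0,0,0,0,0],[2.7,-43,0,0,0,0,0],[2.7,-43,0,0,0,0,0],[1.3,-21.5,0,0,0,0,0],[0,0,40,0,0,0,0],[0,0,40,0,0,0,0]]'
python3 -m handwheel '[[0,0,7,0,0,0,0],[0,0,0,0,0,0,0],[0,0,0,0,0,0,0]]'
python3 -c "
from h import *
go((470,-280.5,118))
d=img('wrist');F=d['frame'];print(onz(d,321,276,144))
cv2.imwrite('pics/w4.png',F[160:360,150:500])"
```

```text
t: 19.08
ee_pos: [468.7, -281.3, 164.1]
orientation: [-0.333, -3.123, -0.0]
ft_force: [-0.2, -0.6, 0.1]
width: 87.8
grasp_force: 0.0
t: 19.45
ee_pos: [470.9, -280.8, 160.2]
orientation: [0.33, 3.122, -0.002]
ft_force: [0.6, -0.2, 0.3]
width: 87.7
grasp_force: 0.0
t 19.45 at [ 470.9 -280.8  160.2] yaw -0.2107 rz -0.0007 tilt [ 0.0017 -0.0011] w 87.7 gf 0.0
[ 470.  -280.5  118. ] tool [ 1.   0.1 42.2]
[ 469.70165867 -279.69753664  144.        ]
```

View pics/w4.png

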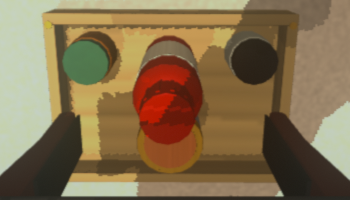

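The red cap is at about (319,278) in the full frame, centred between the fingers.

```bash
python3 -m handwheel '[[0.5,0,20,0,0,0,0],[0,0,17,0,0,0,0],[0,0,4.5,0,0,0,0],[0,0,0,0,0,0,1],[0,0,0,0,0,0,1],[0,0,0,0,0,0,1],[0,0,0,0,0,0,1],[0,0,0,0,0,0,1],[0,0,0,0,0,0,1],[0,0,0,0,0,0,1]]'
python3 -m handwheel '[[0,0,0,0,0,0,1],[0,0,0,0,0,0,1],[0,0,-5,0,0,0,1],[0,0,-15,0,0,0,1],[0,0,-35,0,0,0,1],[0,0,-40,0,0,0,1],[0,0,-40,0,0,0,1],[0,0,-20,0,0,0,1],[0,0,0,0,0,0,1],[0,0,0,0,0,0,1]]'
python3 -c "
from h import *
go((487,7.3,275))"
```

```text
t: 20.75
ee_pos: [470.4, -281.0, 118.2]
orientation: [0.33, 3.122, -0.003]
ft_force: [-1.8, -2.7, 5.6]
width: 29.7
grasp_force: 41.6
t: 22.0
ee_pos: [469.1, -279.6, 271.7]
orientation: [-0.33, -3.123, -0.001]
ft_force: [-0.4, 0.4, -1.0]
width: 29.6
grasp_force: 40.5
t 22.0 at [ 469.1 -279.6  271.7] yaw -0.2108 rz -0.0008 tilt [-0.0011  0.0008] w 29.6 gf 40.5
[487.    7.3 275. ] tool [ 42.6 284.3  -3.1]
```

```bash
python3 -m handwheel '[[3.1,20,0,0,0,0,1],[6.2,40.6,0,0,0,0,1],[6.2,40.6,0,0,0,0,1],[6.2,40.6,0,0,0,0,1],[6.2,40.6,0,0,0,0,1],[6.2,40.6,0,0,0,0,1],[6.2,40.6,0,0,0,0,1],[3.2,20.4,0,0,0,0,1],[0,0,30,0,0,0,1],[0,0,50,0,0,0,1]]'
python3 -m handwheel '[[0,0,40,0,0,0,1],[0,0,25,0,0,0,1],[0,0,6,0,0,0,1],[0,0,0,0,0,0,1],[0,0,0,0,0,0,1]]'
python3 -c "
from h import *
go((487,7.3,112.2))"
```

```text
t: 23.25
ee_pos: [487.1, 8.2, 192.2]
orientation: [0.328, 3.122, 0.001]
ft_force: [0.9, -0.4, -1.5]
width: 29.7
grasp_force: 40.5
t: 23.88
ee_pos: [487.3, 6.9, 122.4]
orientation: [0.33, 3.122, 0.0]
ft_force: [0.5, 1.1, -1.1]
width: 29.7
grasp_force: 40.5
t 23.88 at [487.3   6.9 122.4] yaw -0.2107 rz -0.0007 tilt [0.0018 0.    ] w 29.7 gf 40.5
[487.    7.3 112.2] tool [ 0.4  0.3 10.2]
```

```bash
python3 -m handwheel '[[0,0,5,0,0,0,1],[0,0,3.5,0,0,0,1],[0,0,1.2,0,0,0,1],[0,0,0,0,0,0,1]]'
python3 -m handwheel '[[0,0,0.6,0,0,0,1],[0,0,0,0,0,0,1],[0,0,0,0,0,0,0.4],[0,0,0,0,0,0,0.4],[0,0,0,0,0,0,0],[0,0,0,0,0,0,0],[0,0,-10,0,0,0,0],[0,0,-35,0,0,0,0],[0,0,-45,0,0,0,0],[0,0,-45,0,0,0,0]]'
python3 -m handwheel '[[0,0,0,0,0,0,0],[0,0,0,0,0,0,0]]'
python3 -c "
from h import *
go((528,-293.3,250),(528,-293.3,16));img('side','s5')"
```

```text
t: 24.38
ee_pos: [487.0, 6.6, 112.2]
orientation: [0.331, 3.124, -0.0]
ft_force: [-1.3, -0.8, 5.2]
width: 29.5
grasp_force: 41.1
t: 25.62
ee_pos: [486.3, 6.7, 247.9]
orientation: [-0.331, -3.124, 0.0]
ft_force: [0.8, 0.2, 0.2]
width: 87.9
grasp_force: 0.0
t: 25.88
ee_pos: [486.1, 6.7, 245.9]
orientation: [-0.33, -3.124, 0.0]
ft_force: [-0.4, 0.0, -0.2]
width: 88.1
grasp_force: 0.0
t 25.88 at [486.1   6.7 245.9] yaw -0.2108 rz -0.0008 tilt [-0.0003 -0.    ] w 88.1 gf 0.0
[ 528.  -293.3  250. ] tool [-103.7 -284.6   -4.1]
[ 528.  -293.3   16. ] tool [-1.00e-01  0.00e+00  2.34e+02]
```

View pics/s5.png

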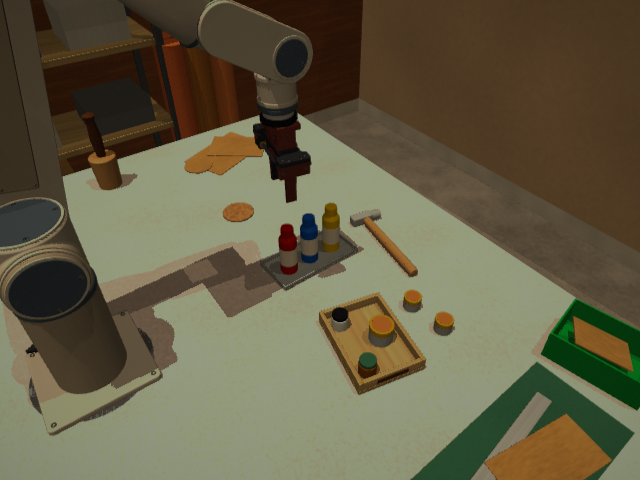

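All three bottles stand upright in the tray at (288,250), (309,238) and (331,228). The tin at (382,330) is now free.

```bash
python3 -m handwheel '[[-7.5,-20.5,0,0,0,0,0],[-14.9,-40.7,0,0,0,0,0],[-14.9,-40.7,0,0,0,0,0],[-14.9,-40.7,0,0,0,0,0],[-14.9,-40.7,0,0,0,0,0],[-14.9,-40.7,0,0,0,0,0],[-14.9,-40.7,0,0,0,0,0],[-7,-20,0,0,0,0,0],[0,0,50,0,0,0,0],[0,0,50,0,0,0,0]]'
python3 -m handwheel '[[0,0,45,0,0,0,0],[0,0,10,0,0,0,0],[0,0,0,0,0,0,0],[0,0,0,0,0,0,0]]'
python3 -c "
from h import *
go((528,-293.3,16))
d=img('wrist');F=d['frame'];cv2.imwrite('pics/w5.png',F)
H,S,V=cv2.split(cv2.cvtColor(F,cv2.COLOR_BGR2HSV))
print(onz(d,322,290,55))"
```

```text
t: 27.18
ee_pos: [528.4, -293.0, 144.4]
orientation: [-0.331, -3.124, -0.001]
ft_force: [0.2, -0.0, -0.9]
width: 88.4
grasp_force: 0.0
t: 27.68
ee_pos: [529.9, -293.9, 92.9]
orientation: [0.33, 3.122, -0.002]
ft_force: [-0.1, -0.5, -0.5]
width: 87.6
grasp_force: 0.0
t 27.68 at [ 529.9 -293.9   92.9] yaw -0.2106 rz -0.0006 tilt [ 0.0025 -0.0014] w 87.6 gf 0.0
[ 528.  -293.3   16. ] tool [ 2.1  0.2 76.9]
[ 546.35973864 -296.00501145   55.        ]
```

View pics/w5.png

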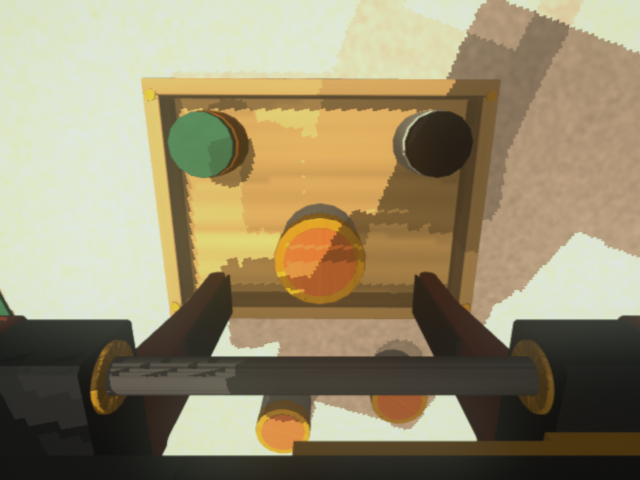

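The lid is centred at (320,260), about x=529, which agrees with the estimate. It sits midway between the fingers and both jars are clear.

```bash
python3 -m handwheel '[[0.6,0,30,0,0,0,0],[0,0,30,0,0,0,0],[0,0,13,0,0,0,0],[0,0,3,0,0,0,0],[0,0,0,0,0,0,1],[0,0,0,0,0,0,1],[0,0,0,0,0,0,1],[0,0,0,0,0,0,1],[0,0,0,0,0,0,1],[0,0,0,0,0,0,1]]'
python3 -m handwheel '[[0,0,0,0,0,0,1],[0,0,0,0,0,0,1]]'
python3 -c "
from h import *
go((528,-293.3,250),(494,293,250))"
```

```text
t: 28.98
ee_pos: [528.4, -293.6, 15.6]
orientation: [0.33, 3.123, -0.001]
ft_force: [-1.0, -1.2, 5.1]
width: 53.5
grasp_force: 30.0
t: 29.22
ee_pos: [528.4, -293.6, 15.6]
orientation: [0.33, 3.123, -0.001]
ft_force: [-1.7, -0.2, 5.3]
width: 53.7
grasp_force: 30.0
t 29.23 at [ 528.4 -293.6   15.6] yaw -0.2107 rz -0.0007 tilt [ 0.0007 -0.0006] w 53.7 gf 30.0
[ 528.  -293.3  250. ] tool [ 3.000e-01  1.000e-01 -2.344e+02]
[494. 293. 250.] tool [ 1.559e+02  5.662e+02 -4.000e-01]
```

```bash
python3 -m handwheel '[[0,0,-5,0,0,0,1],[0,0,-20,0,0,0,1],[0,0,-45,0,0,0,1],[0,0,-50,0,0,0,1],[0,0,-50,0,0,0,1],[0,0,-40,0,0,0,1],[7,25,0,0,0,0,1],[13.5,49,0,0,0,0,1],[13.5,49,0,0,0,0,1],[13.5,49,0,0,0,0,1]]'
python3 -m handwheel '[[13.5,49,0,0,0,0,1],[13.5,49,0,0,0,0,1],[13.5,49,0,0,0,0,1],[13.5,49,0,0,0,0,1],[13.5,49,0,0,0,0,1],[13.5,49,0,0,0,0,1],[13.5,49,0,0,0,0,1],[13.5,49,0,0,0,0,1],[6,25,0,0,0,0,1],[0,0,0,0,0,0,1]]'
python3 -m handwheel '[[0,0,0,0,0,0,1]]'
python3 -c "
from h import *
go((494,293,100))
d=img('wrist');F=d['frame'];cv2.imwrite('pics/w6.png',F);print(*[onz(d,u,v,5) for u,v in ((320,260),(340,260),(320,280))])
t=img('top');s=img('side')
for n,q in (('top',t),('side',s)):
  H,S,V=cv2.split(cv2.cvtColor(q['frame'],cv2.COLOR_BGR2HSV))
"
```

```text
t: 30.48
ee_pos: [515.7, -112.4, 224.0]
orientation: [-0.33, -3.122, -0.001]
ft_force: [1.3, 1.1, -2.1]
width: 53.6
grasp_force: 30.0
t: 31.72
ee_pos: [491.3, 318.0, 223.8]
orientation: [-0.325, -3.123, 0.002]
ft_force: [-0.6, 0.8, -1.6]
width: 53.7
grasp_force: 30.0
t: 31.85
ee_pos: [492.1, 315.7, 224.2]
orientation: [-0.33, -3.123, 0.002]
ft_force: [-0.0, -0.1, -1.9]
width: 53.6
grasp_force: 30.0
t 31.85 at [492.1 315.7 224.2] yaw -0.2103 rz -0.0003 tilt [-0.0018 -0.0014] w 53.6 gf 30.0
[494. 293. 100.] tool [ -6.8 -21.6 124.2]
[553.3595323 301.5944658   5.       ] [557.96240754 323.26389205   5.        ] [576.71184687 296.58954655   5.        ]
```

View pics/w6.png

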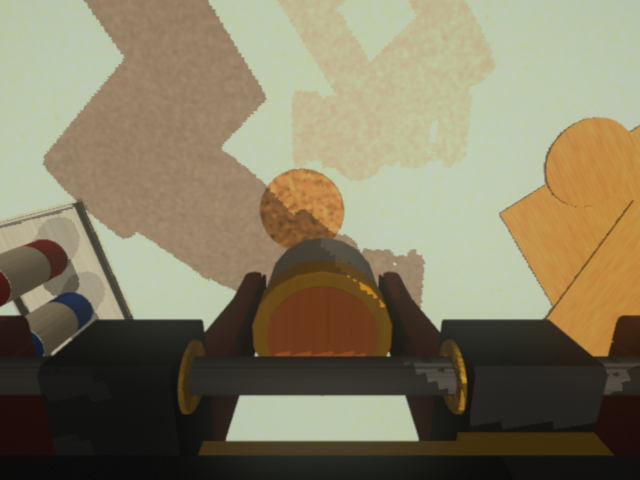

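The cork coaster is at (302,209), and the tin is held level at (322,310). I overshot in y by about 22 mm and will correct that.

```bash
python3 -c "
from h import *
d=img('wrist');print(onz(d,302,209,5))
F=d['frame'];H,S,V=cv2.split(cv2.cvtColor(F,cv2.COLOR_BGR2HSV))
L=cv2.cvtColor(F,cv2.COLOR_BGR2LAB)[:,:,2].astype(int)
for thr in (90,120,140):
  m=np.zeros(H.shape,'uint8');m[160:245,250:355]=((S>thr))[160:245,250:355]
  c=max(cv2.findContours(m,0,1)[0],key=cv2.contourArea);c2=np.array([p for p in c if p[0][1]<235]);e=cv2.fitEllipse(c2);print(thr,e,onz(d,*e[0],5))
go((493,293,100))"
```

```text
[494.49402267 294.70464779   5.        ]
90 ((301.1639404296875, 208.707763671875), (81.79073333740234, 83.35496520996094), 101.73651123046875) [493.99764349 293.90463984   5.        ]
120 ((301.4178466796875, 208.67596435546875), (80.74295806884766, 82.03899383544922), 114.254638671875) [494.02075855 294.17701701   5.        ]
140 ((301.4308776855469, 208.80404663085938), (79.8821029663086, 81.24160766601562), 126.88701629638672) [494.15925553 294.15929957   5.        ]
t 32.05 at [493.4 315.4 225. ] yaw -0.2122 rz -0.0022 tilt [-0.0003 -0.0003] w 53.9 gf 30.0
[493. 293. 100.] tool [ -4.4 -22.  125. ]
```

```bash
python3 -m handwheel '[[-5.1,-21.2,0,0,0,0,1],[0,0,40,0,0,0,1],[0,0,50,0,0,0,1],[0,0,50,0,0,0,1],[0,0,35,0,0,0,1],[0,0,15,0,0,0,1],[0,0,0,0,0,0,1],[0,0,0,0,0,0,1]]'
python3 -c "
from h import *
go((494,293.6,11.6))"
```

```text
t: 33.05
ee_pos: [495.0, 294.9, 36.6]
orientation: [0.331, 3.122, 0.002]
ft_force: [0.4, 0.4, -1.8]
width: 53.9
grasp_force: 30.0
t 33.05 at [495.  294.9  36.6] yaw -0.2111 rz -0.0011 tilt [0.0021 0.0012] w 53.9 gf 30.0
[494.  293.6  11.6] tool [ 0.8 -1.6 25. ]
```

```bash
python3 -m handwheel '[[0,-0.6,12,0,0,0,1],[0,0,9,0,0,0,1],[0,0,2.5,0,0,0,1],[0,0,0,0,0,0,1],[0,0,0,0,0,0,1]]'
python3 -c "
from h import *
go((494,293.6,11.6))"
```

```text
t: 33.67
ee_pos: [493.3, 293.8, 11.6]
orientation: [-0.33, -3.123, 0.001]
ft_force: [-2.5, -1.3, 4.1]
width: 53.7
grasp_force: 30.0
t 33.67 at [493.3 293.8  11.6] yaw -0.2107 rz -0.0007 tilt [-0.001  -0.0006] w 53.7 gf 30.0
[494.  293.6  11.6] tool [-0.7 -0.1 -0. ]
```

```bash
python3 -m handwheel '[[0,0,0,0,0,0,0.2],[0,0,0,0,0,0,0],[0,0,0,0,0,0,0],[0,0,-10,0,0,0,0],[0,0,-35,0,0,0,0],[0,0,-50,0,0,0,0],[0,0,-50,0,0,0,0],[0,0,-50,0,0,0,0],[0,0,-25,0,0,0,0],[0,0,0,0,0,0,0]]'
python3 -m handwheel '[[0,0,0,0,0,0,0]]'
python3 -c "
from h import *
go((487,6.7,230))
d=img('wrist');F=d['frame'];H,S,V=cv2.split(cv2.cvtColor(F,cv2.COLOR_BGR2HSV))
u,v=proj(d,(494,293.6,51));print('exp tin lid',u,v, proj(d,(494,293.6,5)))
m=np.zeros(H.shape,'uint8');r=slice(int(v)-60,int(v)+60);c_=slice(int(u)-65,int(u)+65)
m[r,c_]=((S>150)&(H>17)&(H<30))[r,c_]
m=cv2.morphologyEx(m,cv2.MORPH_OPEN,np.ones((3,3)))
c=max(cv2.findContours(m,0,1)[0],key=cv2.contourArea);e=cv2.minEnclosingCircle(c);print(e,onz(d,*e[0],51), np.linalg.norm(onz(d,e[0][0]+e[1],e[0][1],51)-onz(d,*e[0],51)))"
```

```text
t: 34.92
ee_pos: [495.0, 294.7, 234.3]
orientation: [0.33, 3.12, 0.005]
ft_force: [-0.5, 0.2, -0.1]
width: 87.8
grasp_force: 0.0
t: 35.05
ee_pos: [493.1, 293.7, 230.6]
orientation: [-0.33, -3.123, 0.001]
ft_force: [0.1, 0.2, 0.2]
width: 87.6
grasp_force: 0.0
t 35.05 at [493.1 293.7 230.6] yaw -0.2108 rz -0.0008 tilt [-0.0012 -0.0007] w 87.6 gf 0.0
[487.    6.7 230. ] tool [ -54.  -281.9    0.9]
exp tin lid 320.68591670388423 212.90859954724974 (np.float64(320.8348244003327), np.float64(203.65356763303458))
((322.9329833984375, 211.91236877441406), 28.55195426940918) [493.49597704 295.90512731  51.        ] 27.297068042199452
```

The tin is centred on the coaster within about 2 mm. Next is the red bottle.

```bash
python3 -m handwheel '[[-3.8,-20,0,0,0,0,0],[-7.7,-40.3,0,0,0,0,0],[-7.7,-40.3,0,0,0,0,0],[-7.7,-40.3,0,0,0,0,0],[-7.7,-40.3,0,0,0,0,0],[-7.7,-40.3,0,0,0,0,0],[-7.7,-40.3,0,0,0,0,0],[-3.8,-20.4,0,0,0,0,0],[0,0,40,0,0,0,0],[0,0,30,0,0,0,0]]'
python3 -m handwheel '[[0,0,5,0,0,0,0],[0,0,0,0,0,0,0],[0,0,0,0,0,0,0]]'
python3 -c "
from h import *
go((487,6.7,112.2))
d=img('wrist');F=d['frame'];H,S,V=cv2.split(cv2.cvtColor(F,cv2.COLOR_BGR2HSV))
print([np.round(proj(d,(x,y,138)),1) for x,y in((487,6.7),(551.6,9.7))])
m=((S>180)&((H<6)|(H>174))&(V>70)).astype('uint8')
for c in cv2.findContours(m,0,1)[0]:
  if cv2.contourArea(c)>300:print(cv2.boundingRect(c),cv2.contourArea(c))"
```

```text
t: 36.35
ee_pos: [486.0, 5.5, 159.9]
orientation: [-0.332, -3.122, 0.001]
ft_force: [-0.2, 0.3, 0.2]
width: 88.1
grasp_force: 0.0
t: 36.72
ee_pos: [488.1, 6.8, 157.6]
orientation: [0.33, 3.122, 0.0]
ft_force: [-0.2, 0.2, 0.2]
width: 87.7
grasp_force: 0.0
t 36.73 at [488.1   6.8 157.6] yaw -0.2108 rz -0.0008 tilt [ 0.0017 -0.    ] w 87.7 gf 0.0
[487.    6.7 112.2] tool [ 1.1 -0.3 45.4]
[array([318.9, 274.3]), array([347.3, 374.2])]
(294, 218, 60, 82) 3342.0
```

```bash
python3 -m handwheel '[[0.3,0,22,0,0,0,0],[0,0,18,0,0,0,0],[0,0,4.8,0,0,0,0],[0,0,0,0,0,0,1],[0,0,0,0,0,0,1],[0,0,0,0,0,0,1],[0,0,0,0,0,0,1],[0,0,0,0,0,0,1],[0,0,0,0,0,0,1],[0,0,0,0,0,0,1]]'
python3 -m handwheel '[[0,0,0,0,0,0,1],[0,0,0,0,0,0,1],[0,0,-5,0,0,0,1],[0,0,-15,0,0,0,1],[0,0,-35,0,0,0,1],[0,0,-45,0,0,0,1],[0,0,-40,0,0,0,1],[0,0,-20,0,0,0,1],[0,0,0,0,0,0,1],[0,0,0,0,0,0,1]]'
python3 -c "
from h import *
go((470.4,-281,275))"
```

```text
t: 38.02
ee_pos: [487.3, 6.6, 112.1]
orientation: [0.33, 3.124, -0.001]
ft_force: [-0.8, -3.3, 4.6]
width: 29.8
grasp_force: 39.1
t: 39.28
ee_pos: [486.4, 7.0, 271.2]
orientation: [-0.33, -3.123, 0.0]
ft_force: [-0.3, -0.1, -2.3]
width: 29.4
grasp_force: 38.5
t 39.27 at [486.4   7.  271.2] yaw -0.2107 rz -0.0007 tilt [-0.0011  0.0001] w 29.4 gf 38.5
[ 470.4 -281.   275. ] tool [ -44.6 -285.    -3.8]
```

```bash
python3 -m handwheel '[[-3.1,-20.4,0,0,0,0,1],[-6.3,-40.7,0,0,0,0,1],[-6.3,-40.7,0,0,0,0,1],[-6.3,-40.7,0,0,0,0,1],[-6.3,-40.7,0,0,0,0,1],[-6.3,-40.7,0,0,0,0,1],[-6.3,-40.7,0,0,0,0,1],[-3.1,-20.4,0,0,0,0,1],[0,0,30,0,0,0,1],[0,0,30,0,0,0,1]]'
python3 -m handwheel '[[0,0,0,0,0,0,1],[0,0,0,0,0,0,1]]'
python3 -c "
from h import *
go((470.4,-281,118.3))"
```

```text
t: 40.52
ee_pos: [470.1, -280.6, 210.3]
orientation: [-0.331, -3.123, -0.001]
ft_force: [0.0, -0.2, -2.7]
width: 29.2
grasp_force: 38.5
t: 40.78
ee_pos: [470.9, -280.8, 212.3]
orientation: [0.33, 3.124, 0.0]
ft_force: [0.5, -0.3, 0.2]
width: 29.4
grasp_force: 38.5
t 40.77 at [ 470.9 -280.8  212.3] yaw -0.2104 rz -0.0004 tilt [0.0002 0.    ] w 29.4 gf 38.5
[ 470.4 -281.   118.3] tool [ 0.4 -0.3 94. ]
```

Lower to 2 mm above the caddy floor.

```bash
python3 -m handwheel '[[0.4,0,35,0,0,0,1],[0,0,30,0,0,0,1],[0,0,18,0,0,0,1],[0,0,7,0,0,0,1],[0,0,2,0,0,0,1],[0,0,0,0,0,0,1],[0,0,0,0,0,0,1]]'
python3 -c "
from h import *
go((470.4,-281,118.3))"
```

```text
t: 41.65
ee_pos: [470.5, -281.1, 120.5]
orientation: [0.33, 3.123, -0.001]
ft_force: [-0.5, 0.1, -2.1]
width: 29.6
grasp_force: 38.5
t 41.65 at [ 470.5 -281.1  120.5] yaw -0.2108 rz -0.0008 tilt [ 0.0011 -0.0007] w 29.6 gf 38.5
[ 470.4 -281.   118.3] tool [0.2 0.1 2.2]
```

```bash
python3 -m handwheel '[[0,0,2.2,0,0,0,1],[0,0,0,0,0,0,1],[0,0,0,0,0,0,0.4],[0,0,0,0,0,0,0.4],[0,0,0,0,0,0,0],[0,0,0,0,0,0,0],[0,0,-10,0,0,0,0],[0,0,-35,0,0,0,0],[0,0,-45,0,0,0,0],[0,0,-35,0,0,0,0]]'
python3 -m handwheel '[[0,0,0,0,0,0,0],[0,0,0,0,0,0,0]]'
python3 -c "
from h import *
go((551.7,9.8,240))
d=img('wrist');F=d['frame'];H,S,V=cv2.split(cv2.cvtColor(F,cv2.COLOR_BGR2HSV))
print(np.round(proj(d,(470.5,-281,144)),1))
m=((S>180)&((H<6)|(H>174))&(V>70)).astype('uint8')
for c in cv2.findContours(m,0,1)[0]:
  if cv2.contourArea(c)>300:print(cv2.boundingRect(c),cv2.contourArea(c))"
```

```text
t: 42.9
ee_pos: [470.3, -281.0, 245.0]
orientation: [0.33, 3.123, -0.001]
ft_force: [0.1, -0.2, -0.2]
width: 87.7
grasp_force: 0.0
t: 43.15
ee_pos: [469.6, -280.6, 242.1]
orientation: [-0.33, -3.124, -0.001]
ft_force: [-0.8, 0.4, 0.4]
width: 87.3
grasp_force: 0.0
t 43.15 at [ 469.6 -280.6  242.1] yaw -0.2108 rz -0.0008 tilt [-0.0006  0.0004] w 87.3 gf 0.0
[551.7   9.8 240. ] tool [-19.5 301.1   2.2]
[319.7 236.8]
(296, 200, 49, 55) 1697.5
```

```bash
python3 -m handwheel '[[-1.3,21.5,0,0,0,0,0],[-2.7,43,0,0,0,0,0],[-2.7,43,0,0,0,0,0],[-2.7,43,0,0,0,0,0],[-2.7,43,0,0,0,0,0],[-2.7,43,0,0,0,0,0],[-2.7,43,0,0,0,0,0],[-1.3,21.5,0,0,0,0,0],[0,0,40,0,0,0,0],[0,0,40,0,0,0,0]]'
python3 -m handwheel '[[0,0,5,0,0,0,0],[0,0,0,0,0,0,0],[0,0,0,0,0,0,0]]'
python3 -c "
from h import *
go((551.7,9.8,112.2))
d=img('wrist');F=d['frame'];H,S,V=cv2.split(cv2.cvtColor(F,cv2.COLOR_BGR2HSV))
print(np.round(proj(d,(551.7,9.8,138)),1))
m=((S>150)&(H>105)&(H<128)&(V>60)).astype('uint8')
for c in cv2.findContours(m,0,1)[0]:
  if cv2.contourArea(c)>300:print(cv2.boundingRect(c),cv2.contourArea(c))"
```

```text
t: 44.45
ee_pos: [550.8, 10.1, 160.5]
orientation: [-0.329, -3.123, 0.0]
ft_force: [-0.5, 0.1, -0.1]
width: 87.9
grasp_force: 0.0
t: 44.82
ee_pos: [552.4, 9.4, 158.9]
orientation: [0.331, 3.122, 0.0]
ft_force: [0.4, -1.2, 0.3]
width: 87.7
grasp_force: 0.0
t 44.83 at [552.4   9.4 158.9] yaw -0.211 rz -0.001 tilt [ 0.0021 -0.    ] w 87.7 gf 0.0
[551.7   9.8 112.2] tool [ 0.9  0.2 46.7]
[319.9 273.8]
(298, 222, 57, 76) 2100.0
```

```bash
python3 -m handwheel '[[0.2,0.3,23,0,0,0,0],[0,0,18,0,0,0,0],[0,0,5,0,0,0,0],[0,0,0,0,0,0,1],[0,0,0,0,0,0,1],[0,0,0,0,0,0,1],[0,0,0,0,0,0,1],[0,0,0,0,0,0,1],[0,0,0,0,0,0,1],[0,0,0,0,0,0,1]]'
python3 -m handwheel '[[0,0,0,0,0,0,1],[0,0,0,0,0,0,1],[0,0,-5,0,0,0,1],[0,0,-15,0,0,0,1],[0,0,-35,0,0,0,1],[0,0,-45,0,0,0,1],[0,0,-40,0,0,0,1],[0,0,-20,0,0,0,1],[0,0,0,0,0,0,1],[0,0,0,0,0,0,1]]'
python3 -c "
from h import *
go((514.4,-351.3,275))"
```

```text
t: 46.12
ee_pos: [551.6, 9.6, 112.0]
orientation: [0.33, 3.124, -0.0]
ft_force: [-1.1, -0.6, 5.3]
width: 29.3
grasp_force: 39.9
t: 47.38
ee_pos: [550.6, 9.9, 270.9]
orientation: [-0.33, -3.123, 0.0]
ft_force: [-0.5, 0.1, -2.3]
width: 29.3
grasp_force: 39.4
t 47.38 at [550.6   9.9 270.9] yaw -0.2107 rz -0.0007 tilt [-0.0013  0.    ] w 29.3 gf 39.4
[ 514.4 -351.3  275. ] tool [ -40.1 -360.8   -4.1]
```

```bash
python3 -m handwheel '[[-2.5,-22.6,0,0,0,0,1],[-4.9,-45.1,0,0,0,0,1],[-4.9,-45.1,0,0,0,0,1],[-4.9,-45.1,0,0,0,0,1],[-4.9,-45.1,0,0,0,0,1],[-4.9,-45.1,0,0,0,0,1],[-4.9,-45.1,0,0,0,0,1],[-4.9,-45.1,0,0,0,0,1],[-2.5,-22.5,0,0,0,0,1],[0,0,30,0,0,0,1]]'
python3 -m handwheel '[[0,0,30,0,0,0,1],[0,0,0,0,0,0,1],[0,0,0,0,0,0,1]]'
python3 -c "
from h import *
go((514.4,-351.3,118.1))"
```

```text
t: 48.62
ee_pos: [515.0, -353.2, 242.2]
orientation: [0.333, 3.121, -0.002]
ft_force: [-0.8, -0.4, -1.8]
width: 29.4
grasp_force: 39.4
t: 49.0
ee_pos: [514.7, -351.0, 212.1]
orientation: [0.33, 3.124, 0.0]
ft_force: [-0.3, 0.9, -0.9]
width: 29.5
grasp_force: 39.4
t 49.0 at [ 514.7 -351.   212.1] yaw -0.2103 rz -0.0003 tilt [ 0.0002 -0.    ] w 29.5 gf 39.4
[ 514.4 -351.3  118.1] tool [ 0.3 -0.4 94. ]
```

```bash
python3 -m handwheel '[[0.2,0,35,0,0,0,1],[0,0,30,0,0,0,1],[0,0,18,0,0,0,1],[0,0,7,0,0,0,1],[0,0,2,0,0,0,1],[0,0,0,0,0,0,1],[0,0,0,0,0,0,1]]'
python3 -c "
from h import *
go((514.4,-351.3,118.1))"
```

```text
t: 49.88
ee_pos: [514.5, -351.5, 120.4]
orientation: [0.33, 3.123, -0.001]
ft_force: [0.2, 0.3, -2.0]
width: 29.4
grasp_force: 39.4
t 49.88 at [ 514.5 -351.5  120.4] yaw -0.2108 rz -0.0008 tilt [ 0.0012 -0.0009] w 29.4 gf 39.4
[ 514.4 -351.3  118.1] tool [0.2 0.1 2.3]
```

```bash
python3 -m handwheel '[[0,0,2.3,0,0,0,1],[0,0,0,0,0,0,1],[0,0,0,0,0,0,0.4],[0,0,0,0,0,0,0.4],[0,0,0,0,0,0,0],[0,0,0,0,0,0,0],[0,0,-10,0,0,0,0],[0,0,-35,0,0,0,0],[0,0,-45,0,0,0,0],[0,0,-35,0,0,0,0]]'
python3 -m handwheel '[[0,0,0,0,0,0,0],[0,0,0,0,0,0,0]]'
python3 -c "
from h import *
go((619.3,11.6,240))
d=img('wrist');F=d['frame'];H,S,V=cv2.split(cv2.cvtColor(F,cv2.COLOR_BGR2HSV))
print(np.round(proj(d,(514.4,-351.3,144)),1))
m=((S>150)&(H>105)&(H<128)&(V>60)).astype('uint8')
for c in cv2.findContours(m,0,1)[0]:
  if cv2.contourArea(c)>300:print(cv2.boundingRect(c),cv2.contourArea(c))"
```

```text
t: 51.12
ee_pos: [514.3, -351.3, 244.7]
orientation: [0.33, 3.123, -0.001]
ft_force: [0.5, -0.3, -0.4]
width: 88.0
grasp_force: 0.0
t: 51.38
ee_pos: [513.6, -350.8, 241.8]
orientation: [-0.33, -3.123, -0.001]
ft_force: [1.0, -0.1, 0.9]
width: 88.0
grasp_force: 0.0
t 51.38 at [ 513.6 -350.8  241.8] yaw -0.2108 rz -0.0008 tilt [-0.0007  0.0005] w 88.0 gf 0.0
[619.3  11.6 240. ] tool [-27.6 376.5   1.9]
[319.6 236.9]
(299, 203, 46, 54) 1418.0
```

Blue is back and upright, so yellow is next.

```bash
python3 -m handwheel '[[-1.7,23.5,0,0,0,0,0],[-3.4,47,0,0,0,0,0],[-3.4,47,0,0,0,0,0],[-3.4,47,0,0,0,0,0],[-3.4,47,0,0,0,0,0],[-3.4,47,0,0,0,0,0],[-3.4,47,0,0,0,0,0],[-3.4,47,0,0,0,0,0],[-1.7,23.5,0,0,0,0,0],[0,0,40,0,0,0,0]]'
python3 -m handwheel '[[0,0,38,0,0,0,0],[0,0,5,0,0,0,0],[0,0,0,0,0,0,0],[0,0,0,0,0,0,0]]'
python3 -c "
from h import *
go((619.3,11.6,112.4))
d=img('wrist');F=d['frame'];H,S,V=cv2.split(cv2.cvtColor(F,cv2.COLOR_BGR2HSV))
print(np.round(proj(d,(619.3,11.6,138)),1))
m=((S>150)&(H>22)&(H<34)&(V>70)).astype('uint8')
for c in cv2.findContours(m,0,1)[0]:
  if cv2.contourArea(c)>300:print(cv2.boundingRect(c),cv2.contourArea(c))"
```

```text
t: 52.68
ee_pos: [621.5, 13.3, 204.0]
orientation: [0.326, 3.119, 0.001]
ft_force: [1.3, -0.5, -0.4]
width: 88.1
grasp_force: 0.0
t: 53.18
ee_pos: [620.4, 10.7, 160.9]
orientation: [0.331, 3.122, 0.0]
ft_force: [-0.0, -0.5, 0.5]
width: 87.6
grasp_force: 0.0
t 53.17 at [620.4  10.7 160.9] yaw -0.2111 rz -0.0011 tilt [ 0.0025 -0.    ] w 87.6 gf 0.0
[619.3  11.6 112.4] tool [ 1.3  0.6 48.5]
[320.6 271.5]
(300, 275, 48, 22) 550.0
```

```bash
python3 -m handwheel '[[0.3,0.7,24,0,0,0,0],[0,0,19,0,0,0,0],[0,0,5,0,0,0,0],[0,0,0,0,0,0,1],[0,0,0,0,0,0,1],[0,0,0,0,0,0,1],[0,0,0,0,0,0,1],[0,0,0,0,0,0,1],[0,0,0,0,0,0,1],[0,0,0,0,0,0,1]]'
python3 -m handwheel '[[0,0,0,0,0,0,1],[0,0,0,0,0,0,1],[0,0,-5,0,0,0,1],[0,0,-15,0,0,0,1],[0,0,-35,0,0,0,1],[0,0,-45,0,0,0,1],[0,0,-40,0,0,0,1],[0,0,-20,0,0,0,1],[0,0,0,0,0,0,1],[0,0,0,0,0,0,1]]'
python3 -c "
from h import *
go((537.4,-236.8,275))"
```

```text
t: 54.48
ee_pos: [619.8, 11.7, 112.0]
orientation: [0.33, 3.123, 0.0]
ft_force: [-0.6, -0.1, 5.4]
width: 29.3
grasp_force: 42.1
t: 55.72
ee_pos: [618.5, 11.6, 270.5]
orientation: [-0.33, -3.123, 0.0]
ft_force: [0.1, -0.1, -1.8]
width: 29.1
grasp_force: 41.6
t 55.73 at [618.5  11.6 270.5] yaw -0.2108 rz -0.0008 tilt [-0.0014 -0.    ] w 29.1 gf 41.6
[ 537.4 -236.8  275. ] tool [  27.3 -259.9   -4.4]
```

```bash
python3 -m handwheel '[[2.3,-21.7,0,0,0,0,1],[4.7,-43.3,0,0,0,0,1],[4.7,-43.3,0,0,0,0,1],[4.7,-43.3,0,0,0,0,1],[4.7,-43.3,0,0,0,0,1],[4.7,-43.3,0,0,0,0,1],[2.3,-21.7,0,0,0,0,1],[0,0,30,0,0,0,1],[0,0,30,0,0,0,1],[0,0,0,0,0,0,1]]'
python3 -m handwheel '[[0,0,0,0,0,0,1]]'
python3 -c "
from h import *
go((537.4,-236.8,118.3))"
```

```text
t: 56.98
ee_pos: [535.3, -236.0, 208.6]
orientation: [-0.33, -3.119, -0.003]
ft_force: [-0.2, 0.8, -1.2]
width: 29.7
grasp_force: 41.6
t: 57.1
ee_pos: [537.7, -236.8, 211.9]
orientation: [0.33, 3.124, -0.0]
ft_force: [-0.1, -1.0, -1.0]
width: 29.2
grasp_force: 41.6
t 57.1 at [ 537.7 -236.8  211.9] yaw -0.2105 rz -0.0005 tilt [ 0.0005 -0.0002] w 29.2 gf 41.6
[ 537.4 -236.8  118.3] tool [ 0.4 -0.1 93.6]
```

```bash
python3 -m handwheel '[[0.3,0,35,0,0,0,1],[0,0,30,0,0,0,1],[0,0,18,0,0,0,1],[0,0,7,0,0,0,1],[0,0,1.5,0,0,0,1],[0,0,0,0,0,0,1],[0,0,0,0,0,0,1]]'
python3 -c "
from h import *
go((537.4,-236.8,118.2))"
```

```text
t: 57.98
ee_pos: [537.5, -236.8, 120.6]
orientation: [0.33, 3.123, -0.001]
ft_force: [0.7, -0.5, -1.1]
width: 29.4
grasp_force: 41.6
t 57.98 at [ 537.5 -236.8  120.6] yaw -0.2108 rz -0.0008 tilt [ 0.0012 -0.0006] w 29.4 gf 41.6
[ 537.4 -236.8  118.2] tool [0.1 0.  2.4]
```

Release, rise, and move the arm aside for a last look.

```bash
python3 -m handwheel '[[0,0,2.4,0,0,0,1],[0,0,0,0,0,0,1],[0,0,0,0,0,0,0.4],[0,0,0,0,0,0,0.4],[0,0,0,0,0,0,0],[0,0,0,0,0,0,0],[0,0,-10,0,0,0,0],[0,0,-35,0,0,0,0],[0,0,-45,0,0,0,0],[0,0,-45,0,0,0,0]]'
python3 -m handwheel '[[0,30,0,0,0,0,0],[0,45,0,0,0,0,0],[0,45,0,0,0,0,0],[0,45,0,0,0,0,0],[0,25,0,0,0,0,0],[0,0,0,0,0,0,0],[0,0,0,0,0,0,0],[0,0,0,0,0,0,0]]'
python3 -c "
from h import *
a=img('side')['frame'];cv2.imwrite('pics/fin.png',a)
go((0,0,0))"
```

```text
t: 59.22
ee_pos: [536.9, -236.5, 254.4]
orientation: [0.331, 3.124, -0.0]
ft_force: [0.1, -0.4, 0.3]
width: 88.1
grasp_force: 0.0
t: 60.22
ee_pos: [576.6, -51.8, 252.5]
orientation: [0.332, 3.124, -0.0]
ft_force: [-1.1, -0.9, -0.6]
width: 88.1
grasp_force: 0.0
t 60.27 at [576.6 -51.8 252.5] yaw -0.2121 rz -0.0021 tilt [-0.     -0.0001] w 87.7 gf 0.0
[0. 0. 0.] tool [574.6 -70.7 252.5]
```

View pics/fin.png

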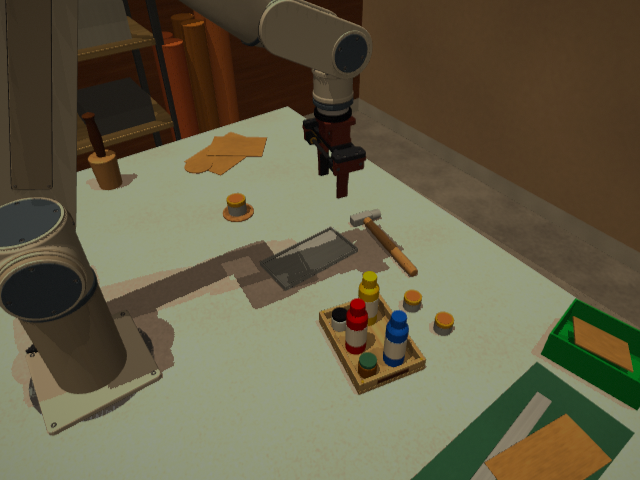

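The final view shows the bottles upright in their original spots: yellow (369,300), red (357,325), blue (397,340). The tin is centred on the coaster at (237,207), and the jars and hammer look unmoved.

```bash
python3 -c "
from workcell import ctrl
print(ctrl.close_job())"
```

```text
the job is handed in; nothing more can be done
None
```

Job handed in at about 60 s: the wax tin stands on the cork coaster, measured about 2 mm off centre, all three bottles are back upright in their original places in the caddy, and the jars and hammer were left alone.

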